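Pump up a sunken centrifuge tube and hold it clear

ROBOT

A 7-joint arm with a two-finger parallel gripper is mounted at the origin on a cart in front of the work surface, level with it; the furniture and walls round the work are solid. World frame = base frame: x ahead of the robot, y to its left, z up, the work surface at z = 0. Lengths are in m, angles in rad, forces in N, time in s.
With the tool pointing down it reaches from about 0.4 to 0.875 m from the base axis. Payload 19.3 kg.
Tool frame: the origin (TCP) lies at the very end of the fingers, on their centre line; the grasp point (between the pads) lies 19 mm behind it; z points along the fingers, y is the line along which they close (so a half turn about z gives the same grasp; the last joint's range is limited). The gripper opens to 85 mm and grips with 20 to 120 N. Pads are 22 mm wide; open, the fingers measure 114 mm over their backs; the gripper's body (76 mm by 85 mm) begins 54 mm behind the grasp point. The pads swing forward as they close: fully open they stand 13 mm farther back than shut.
Start: joints at [1.055, 0.521, -0.036, 1.599, 0.021, 1.021, -0.113], TCP at [0.269, -0.564, 0.231] pointing down, gripper open.
Joint ranges: [-2.91, 2.91], [-0.3, 2.13], [-1.5, 1.42], [0.17, 2.43], [-1.26, 4.41], [0.16, 1.93], [-2.52, 2.52]. Speed limits (rad/s): [1.89, 1.89, 2.39, 2.39, 3.01, 3.01, 3.01].

INTERFACE

Orientations are given as [roll, pitch, yaw] about the fixed x, y, z axes, in that order (R = Rz(yaw) Ry(pitch) Rx(roll)).
In Python, from workcell import bot gives the robot as it stands.
- The arm moves only by the tool carry_out, never from a script. Its argument "rows" is a list that holds one entry, the list of rows, each a list of 4 numbers: the shift along the tool's x, y, z in m, then the turn about the tool's z in degrees. In form: [[[x, y, z, twist], ...]]. A call has 1 to 12 rows; each row is the pose to reach, as a shift and turn from the pose commanded when the call began, along the tool's axes at that moment; what a row does not reach only later rows make up. A row lasts 1/12 s, in which the tool goes at most 41.7 mm and 7.16 degrees, less where a joint would pass 70% of its speed; a pose out of reach is approached as far as the arm can. A call with a gripper value outside its range is refused whole. "grip" is the finger opening in m, from 0 to 0.0854, set as the call begins (left out, the last holds). The fingers move at their own pace and stop on an object; "grip_force" is the grip in N (left out, the last holds). Time passes only in rows, so rows that repeat a pose let the fingers close. It gives the time, the measured TCP pose, the force, the opening and the grip force at its end, in the units of the state.
- bot.observe(): the state, without advancing time (a new reading comes with each control period).
- bot.grab_frame(name): name is "side" or "top"; returns a dict with "pixels" (384x512x3 uint8, red, green, blue), "K" (3x3 intrinsics, pixels), "k1" (the pictures are not rectified: a ray, as slopes to the right and down, at radius r is drawn at 1 + k1 r^2 times it, then the intrinsics apply), "pose" (4x4, takes a point from camera to world coordinates). Camera axes: x right, y down, z forward; pixel columns grow to the right and rows downward; lengths in m; the calibration is good to about 2 mm. A picture is of the moment at which its call begins. There is no depth.
- bot.job_done(): hands the job in; it is judged then, once.
Trained networks look in a picture, given as the dict that the camera call returned (one of the last four; its "shot" number tells which), for a name from the list of things; names that differ only in an ending like _2 or _b are one class to them, and where a whole thing is asked for, a point or a joint stands for the part that bears it (a point fixed in the world has none). Each returns a list of dicts, best first, with "conf" (0 to 1); they miss things now and then, are a little off and sometimes report something else, mostly with a low value. They report only what shows in the picture. A call takes as long as a camera call. They do not tell look-alikes from the thing itself.
- bot.look_for(picture, label): "position" ([column, row] in pixels, amid what is visible of it).
- bot.regions_of(picture, label): "region" (384x512 bool, what is visible of it) and "position" ([column, row] in pixels, amid what is visible of it).
- bot.spot_point(picture, label): "position" ([column, row] in pixels: a listed point, or the origin of a listed thing).
The state is a dict: "clock": time; "qpos": joint angles; "qd": joint speeds; "joint_efforts": joint torques, N m; "position": TCP position; "tool_rot": TCP orientation; "force": force on the tool from outside, world axes, zero at the start; "moment": the same for the moment, N m; "grip_width": finger opening in m; "finger_force": force on a finger pad.
Only numpy, scipy, OpenCV 4.12 (cv2) and the standard library are available. Lean on these libraries where they do the work, as an engineer would, in place of code of your own. Each camera call takes 0.05 s, during which the arm holds its last target. There are 200 camera calls.

TASK

A capped centrifuge tube sits sunk in the well of the hand-pumped tube lift. Pump the sprung lever through full strokes, all the way down and letting it come all the way back up each time, until the tube stands fully raised; then take the tube by its cap and lift it straight up out of the well without tipping it. Finish while still holding it: upright, steady, its foot about 5 cm above the top of the block over the well, touching nothing but the gripper; leave the flask, the beaker and the tip box standing where they are.

Things in the scene. Friction and masses are not known exactly. Their poses are not given: they have to be found in the camera images.
- lifter: Hand-pumped tube lift, fixed to the table: a plain aluminium block 80 x 116 mm in plan with its top 139 mm above the table, on a dark steel foot plate 110 x 150 x 10 mm. Origin on the table under the block's centre, z up. The lever sticks out on its -y side, the well is 15 mm from the centre towards +y.
- well_mouth (a point): Centre of the round well's mouth on the top face of the block (139 mm above the table). The well is 38.5 mm across. Axes as those of the lift.
- tube_centre (a point): Centre of the capped plastic tube in the well, half-way up the tube: a cylinder 34 mm in diameter and 117 mm tall, screw cap uppermost (so its top is 58.5 mm above this point and its foot 58.5 mm below), z along it. About 0.06 kg. At the start its cap is sunk 6 mm below the top of the block and cannot be gripped; fully raised it stands 39 mm proud.
- handle_top (a point): Point on top of the lever's black round grip, at the middle of the grip; moves with the lever. The grip is 20 mm thick and 70 mm long, lies along the lift's y axis and slopes slightly; the point is 130 mm from the lever's pivot and about 131 mm above the table when the lever is up.
- lever (a joint): Pump lever's angle: 0 = fully up (it springs back there), 0.40 rad = down at its stop. At the grip's middle a full stroke is 52 mm, straight down within 3 mm, and takes 4 to 11 N. The tube rises in the lower part of a stroke, stays up but may sink 3 mm on the return. The lever must come fully back (under 0.03) for the next stroke to catch. Strokes after full height do nothing.
- piston (a joint): Height to which the tube's support has been pumped, m: 0 = sunk, 0.015 after one full stroke, 0.030 after two, 0.045 after three = fully raised.
- flask_centre (a point): Centre (half-way up) of a loose conical glass flask, 79 mm across, 137 mm tall. Leave it alone.
- beaker_centre (a point): Centre (half-way up) of a loose three-cornered plastic beaker, 102 mm across, 103 mm tall. Leave it alone.
- tip_box_centre (a point): Centre (half-way up) of a loose lidded pipette tip box, 91 x 125 x 71 mm. Leave it alone.
Not all that is in view belongs to the job. There is more than one size of the part that bears tube_centre; the job needs the largest.

How it is judged:
By the outcome, as a careful person would: the job done as asked, in the order asked, and still so for the second after the job is handed in, while the arm keeps its last pose, push and grip.
It also fails if it takes over 58 s, if anything falls off the work surface, if the arm or the gripper's body presses on something with over 40 N, if the wrist force passes 120 N, or if a joint passes its speed limit or range.

## Working session

There is one attempt and no reset: what is moved stays moved. The work goes in short steps, Python scripts to look and compute and a tool call to move; the robot and the scene stay as the last step left them, time stands still between calls to the robot, and variables do not carry over. Pictures are saved under pics/ and viewed, at most 10 in all, crops included, and the job is handed in when it is done.

Besides the shell and the picture viewer there is one more tool, called after "Request:" as name(argument=value, ...) on one line, values as JSON. carry_out: Moves the arm, as the interface text tells. Its arguments: {"type":"object","properties":{"rows":{"type":"array","items":{"type":"array","items":{"type":"array","items":{"type":"number"}}}},"grip":{"type":"number"},"grip_force":{"type":"number"}},"required":["rows"]}

```bash
mkdir -p pics; cat > h.py <<'E'
import numpy as np, cv2
from workcell import bot
def ray(p,uv):
    K=np.array(p["K"]);k=p["k1"]
    d=(np.array(uv,float)-K[:2,2])/[K[0,0],K[1,1]]
    u=d.copy()
    for _ in range(20): u=d/(1+k*(u@u))
    T=np.array(p["pose"]); r=T[:3,:3]@np.array([u[0],u[1],1]); return T[:3,3],r/np.linalg.norm(r)
def onz(p,uv,z):
    o,r=ray(p,uv); return o+r*(z-o[2])/r[2]
def proj(p,X):
    T=np.array(p["pose"]);K=np.array(p["K"]);c=T[:3,:3].T@(np.array(X)-T[:3,3]); u=c[:2]/c[2]; u=u*(1+p["k1"]*(u@u)); return u*[K[0,0],K[1,1]]+K[:2,2]
def tri(ps):
    A=np.zeros((3,3));b=np.zeros(3)
    for p,uv in ps:
        o,r=ray(p,uv);M=np.eye(3)-np.outer(r,r);A+=M;b+=M@o
    return np.linalg.solve(A,b)
E
cat > a.py <<'E'
from h import *
P={n:bot.grab_frame(n) for n in("side","top")}
cv2.imwrite("pics/a.png",np.vstack([P[n]["pixels"] for n in P])[:,:,::-1][:,:,:] if 0 else np.hstack([cv2.resize(P[n]["pixels"],(400,300)) for n in P])[:,:,::-1])
for n in P: cv2.imwrite(f"pics/{n}.png",cv2.resize(P[n]["pixels"],(800,600))[:,:,::-1]); print(n,np.round(P[n]["pose"],3).tolist())
for l in["lifter","well_mouth","tube_centre","handle_top","flask_centre","beaker_centre","tip_box_centre"]:
    for n in P: print(l,n,[(np.round(d["position"],1).tolist(),round(d["conf"],2)) for d in bot.spot_point(P[n],l)[:4]])
o=bot.observe();print({k:np.round(v,3).tolist() for k,v in o.items()})
E
python3 a.py
```

```text
side [[-0.859, -0.327, 0.395, 0.196], [-0.512, 0.525, -0.68, 0.738], [0.015, -0.786, -0.618, 0.77], [0.0, 0.0, 0.0, 1.0]]
top [[-0.012, -0.992, 0.126, 0.469], [-1.0, 0.012, -0.0, 0.008], [-0.001, -0.126, -0.992, 1.204], [0.0, 0.0, 0.0, 1.0]]
lifter side [([261.9, 224.4], 0.63)]
lifter top [([252.0, 214.8], 0.92)]
well_mouth side [([260.8, 188.2], 0.7)]
well_mouth top [([243.9, 210.8], 0.72)]
tube_centre side [([226.4, 192.8], 0.73), ([294.1, 229.4], 0.61)]
tube_centre top [([246.1, 217.2], 0.61), ([368.8, 243.4], 0.54), ([255.4, 173.8], 0.53), ([216.4, 158.6], 0.25)]
handle_top side [([303.4, 155.4], 0.7)]
handle_top top [([140.3, 216.2], 0.57)]
flask_centre side [([342.5, 154.2], 0.85)]
flask_centre top [([368.3, 242.4], 0.93)]
beaker_centre side [([187.7, 207.0], 0.95)]
beaker_centre top [([219.5, 157.7], 0.6)]
tip_box_centre side [([190.5, 303.5], 0.67), ([260.4, 223.0], 0.4)]
tip_box_centre top [([140.8, 218.1], 0.67)]
{'clock': 0.8, 'qpos': [1.055, 0.521, -0.036, 1.6, 0.021, 1.021, -0.113], 'qd': [0.002, 0.001, 0.0, 0.0, -0.001, 0.001, -0.001], 'joint_efforts': [-0.002, -92.679, 1.977, -37.024, 0.018, 0.002, 0.0], 'position': [0.269, -0.564, 0.231], 'tool_rot': [-3.142, 0.0, 0.446], 'force': [0.488, -0.615, -0.229], 'moment': [-0.053, -0.046, 0.003], 'finger_force': 0.0, 'grip_width': 0.085}
```

View pics/side.png

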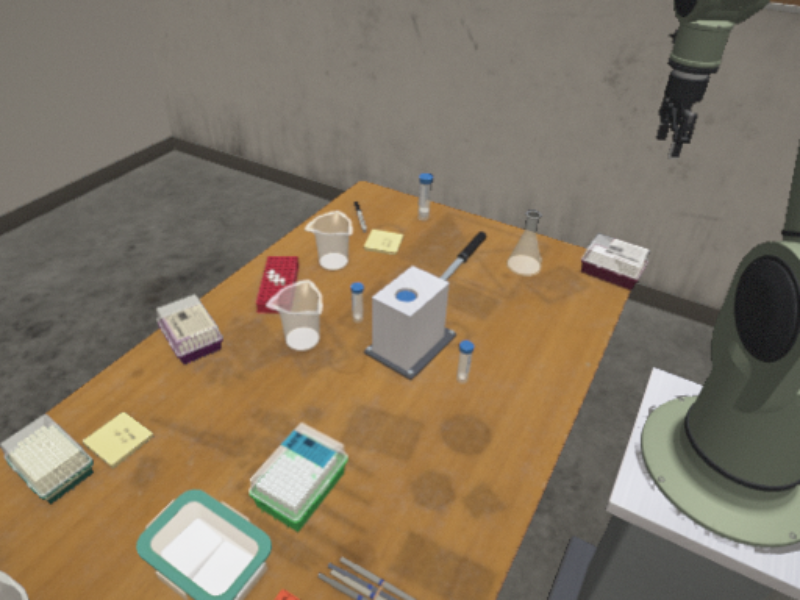

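View pics/top.png

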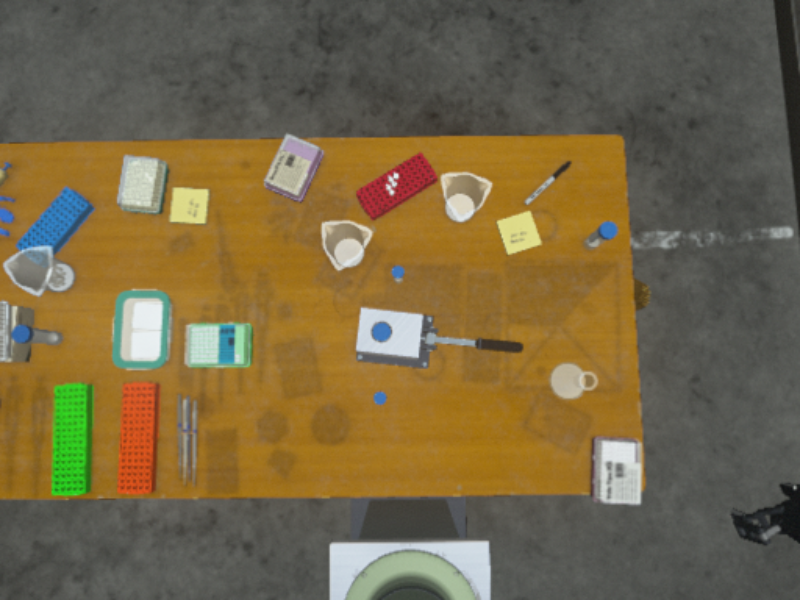

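The side view shows the lift at (410,320) with its lever going back right to the grip at (474,243). The top view shows the well's blue cap at (382,331) and the grip at (475–522,346).

Things that could be taken for the tube (top view pixels):
- Cap in the well at (382,331). I choose this one: it is the largest and it sits in the lift.
- Small tubes at (398,272) and (379,398).
- Upright tube at (608,230).
- Lying tube at (22,333).

The network's top-view handle hit at (140,216) is the green tip box, so I reject it.

```bash
cat > b.py <<'E'
from h import *
t=bot.grab_frame("top");s=bot.grab_frame("side")
k=.64
def blob(p,c,w):  # blue cap centroid near c
    h=cv2.cvtColor(p["pixels"],cv2.COLOR_RGB2HSV);m=cv2.inRange(h,(98,120,60),(118,255,255))
    y,x=np.mgrid[:384,:512];m=(m>0)&(np.hypot(x-c[0],y-c[1])<w);return [x[m].mean(),y[m].mean()]
ct,cs=blob(t,(382*k,331*k),12),blob(s,(406*k,295*k),12)
print("cap",ct,cs,"top z.133",onz(t,ct,.133).round(4),"side",onz(s,cs,.133).round(4))
# dark grip
def dark(p,c,w):
    g=p["pixels"].max(2);y,x=np.mgrid[:384,:512];m=(g<60)&(np.hypot(x-c[0],y-c[1])<w);pts=np.c_[x[m],y[m]].astype(np.float32);return cv2.minAreaRect(pts),pts
for n,p,c in(("t",t,(499*k,346*k)),("s",s,(469*k,248*k))):
    r,pts=dark(p,c,22);b=cv2.boxPoints(r);print(n,r,len(pts))
    e=[((b[i]+b[(i+1)%4])/2) for i in range(4)]
    L=[np.linalg.norm(b[i]-b[(i+1)%4]) for i in range(4)]
    i=int(np.argmin(L[:2])); print(" ends",onz(p,e[i],.122).round(4),onz(p,e[i+2],.122).round(4),"mid",onz(p,r[0],.122).round(4))
for l,P in(("lifter",0),("well_mouth",.139)):
    for p in(t,s):
        print(l,[onz(p,d["position"],P).round(4).tolist() for d in bot.spot_point(p,l)[:1]])
# block top corners by bright mask in top view
for nm,u in(("a",(357,309)),("b",(423,313)),("c",(421,360)),("d",(357,355))): print(nm,onz(t,np.array(u)*k,.139).round(3))
print("flask",onz(t,(568*k,381*k),.0).round(3),onz(s,(524*k,266*k),0).round(3))
c=np.hstack([cv2.resize(t["pixels"][180:250,210:350],(560,280)),cv2.resize(s["pixels"][140:250,220:320],(240,264)).repeat(1,0)[:280] if 0 else cv2.copyMakeBorder(cv2.resize(s["pixels"][140:250,220:320],(240,264)),0,16,0,0,0)])
cv2.imwrite("pics/c.png",c[:,:,::-1])
E
python3 b.py
```

```text
cap [np.float64(243.77), np.float64(211.98)] [np.float64(259.5357142857143), np.float64(189.10714285714286)] top z.133 [0.5597 0.048  0.133 ] side [0.5629 0.0479 0.133 ]
t ((321.08526611328125, 220.8911590576172), (23.92930793762207, 4.2183074951171875), 4.39870548248291) 37
 ends [ 0.5348 -0.1425  0.122 ] [ 0.5286 -0.2121  0.122 ] mid [ 0.5317 -0.1773  0.122 ]
s ((302.39825439453125, 156.9734649658203), (4.703604221343994, 20.695859909057617), 41.18592834472656) 87
 ends [ 0.5339 -0.2228  0.122 ] [ 0.5343 -0.1217  0.122 ] mid [ 0.5341 -0.1707  0.122 ]
lifter [[0.5612, 0.0327, 0.0]]
lifter [[0.5594, 0.0262, 0.0]]
well_mouth [[0.5542, 0.05, 0.139]]
well_mouth [[0.5517, 0.0565, 0.139]]
a [0.601 0.092 0.139]
b [ 0.592 -0.031  0.139]
c [ 0.505 -0.025  0.139]
d [0.516 0.092 0.139]
flask [ 0.463 -0.333  0.   ] [ 0.465 -0.328  0.   ]
```

View pics/c.png

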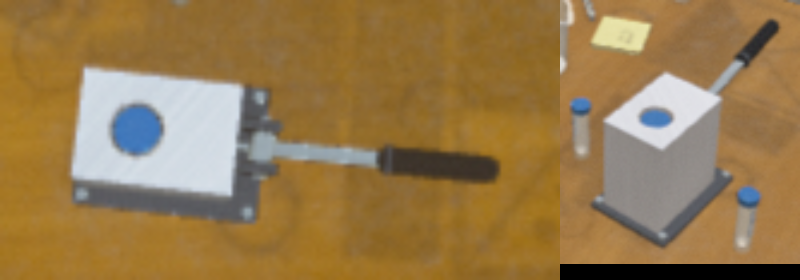

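The crop confirms the choice: the large blue cap sits flush in the block's well at crop (137,129), with the black grip at crop (380–498,165). The cap is at about (0.561, 0.048) and the grip's middle at about (0.532, -0.175). I'm moving above the grip now.

Request:
carry_out(rows=[[[0.02,-0.012,0,0],[0.055,-0.032,0,0],[0.09,-0.053,0,0],[0.125,-0.073,0,0],[0.16,-0.094,0,0],[0.195,-0.114,0,0],[0.23,-0.135,0,0],[0.265,-0.155,0,0],[0.3,-0.175,0,0],[0.335,-0.196,0,0],[0.37,-0.216,0,0],[0.39,-0.228,0,0]]], grip=0, grip_force=40)

```text
clock: 2.1
position: [0.5253, -0.1858, 0.2315]
tool_rot: [-3.141, -0.002, 0.449]
force: [-0.1, 0.6, -0.3]
grip_width: -0.0001
finger_force: 0.0
```

Request:
carry_out(rows=[[[0.016,-0.008,0.02,0],[0.016,-0.008,0.045,0],[0.016,-0.008,0.065,0],[0.016,-0.008,0.08,0],[0.016,-0.008,0.08,0],[0.016,-0.008,0.08,0]]])

```text
clock: 2.6
position: [0.5339, -0.1759, 0.1512]
tool_rot: [-3.141, 0.001, 0.446]
force: [0.2, -0.3, 0.3]
grip_width: 0.0001
finger_force: 0.0
```

```bash
python3 - <<'E'
from h import *
o=bot.observe();T=o["position"];print(T,o["force"])
t=bot.grab_frame("top");s=bot.grab_frame("side")
print("tcp px",proj(t,T),proj(s,T),"handle est px",proj(s,[.533,-.176,.131]))
for p in(s,t): print([(d["position"],d["conf"]) for d in bot.spot_point(p,"handle_top")[:2]])
cv2.imwrite("pics/d.png",np.hstack([cv2.resize(p["pixels"][a:a+100,b:b+100],(400,400)) for p,a,b in((t,170,270),(s,110,250))])[:,:,::-1])
E
```

```text
[ 0.53388421 -0.17588005  0.15120626] [ 0.18310785 -0.32052092  0.26666469]
tcp px [322.28452029 219.51347097] [304.14497032 148.26478447] handle est px [303.73010231 153.84928266]
[([306.3, 158.6], 0.49)]
[([318.0, 218.5], 0.67)]
```

View pics/d.png

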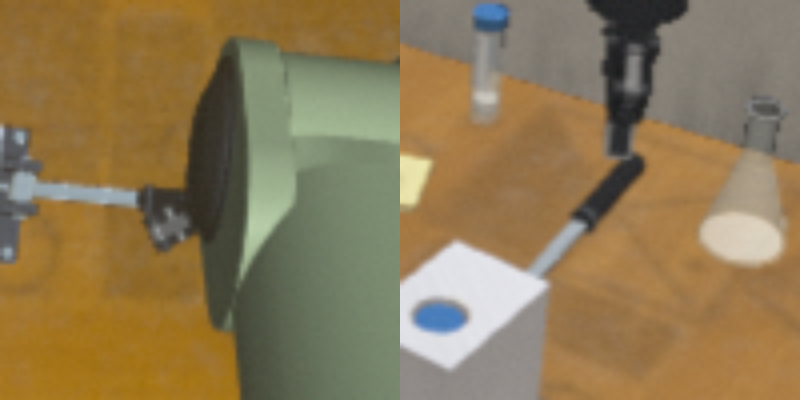

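The fingers hang right over the grip, slightly toward its outer end: the tip is at crop (617,155) and the grip runs (580,215)–(640,160). I'm shifting 5 mm inward and pressing.

Request:
carry_out(rows=[[[0.002,-0.004,0.01,0],[0.002,-0.004,0.018,0],[0.002,-0.004,0.026,0],[0.002,-0.004,0.034,0],[0.002,-0.004,0.042,0],[0.002,-0.004,0.05,0],[0.002,-0.004,0.056,0],[0.002,-0.004,0.062,0],[0.002,-0.004,0.066,0],[0.002,-0.004,0.066,0]]])

```text
clock: 3.63
position: [0.5341, -0.1721, 0.0843]
tool_rot: [3.141, 0.0, 0.445]
force: [0.5, -4.5, 5.0]
grip_width: 0.0003
finger_force: 3.3
```

Request:
carry_out(rows=[[[0,0,0.003,0],[0,0,0.005,0],[0,0,0.007,0],[0,0,0.007,0]]])

```text
clock: 3.97
position: [0.5345, -0.1719, 0.0791]
tool_rot: [3.141, -0.001, 0.445]
force: [-7.7, -0.1, 34.3]
grip_width: -0.0001
finger_force: 16.1
```

```bash
python3 - <<'E'
from h import *
o=bot.observe();print(o["position"],o["force"])
s=bot.grab_frame("side");cv2.imwrite("pics/e.png",cv2.resize(s["pixels"][110:230,220:340],(600,600))[:,:,::-1])
E
```

```text
[ 0.53450016 -0.17194385  0.07906758] [-7.65154163 -0.10789723 34.30499555]
```

View pics/e.png

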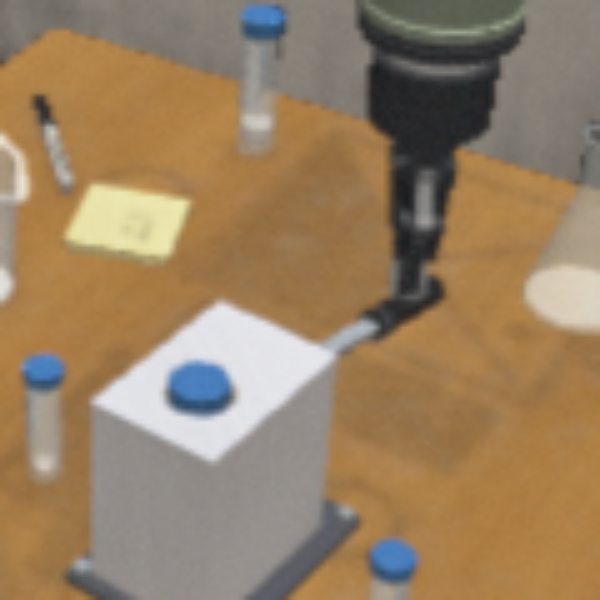

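The cap now stands proud at (200,387), the fingers press the grip, and the force has jumped to 34 N, so the lever is at its stop. I'm returning for strokes two and three.

Request:
carry_out(rows=[[[0,0,-0.015,0],[0,0,-0.035,0],[0,0,-0.055,0],[0,0,-0.068,0],[0,0,-0.068,0],[0,0,-0.068,0],[0,0,-0.068,0],[0,0,-0.068,0],[0,0,-0.068,0],[0,0,-0.068,0]]])

```text
clock: 4.85
position: [0.5339, -0.1714, 0.1456]
tool_rot: [-3.141, 0.001, 0.446]
force: [0.6, 1.0, 0.3]
grip_width: -0.0002
finger_force: 0.0
```

Request:
carry_out(rows=[[[0,0,0.01,0],[0,0,0.018,0],[0,0,0.026,0],[0,0,0.034,0],[0,0,0.042,0],[0,0,0.05,0],[0,0,0.056,0],[0,0,0.062,0],[0,0,0.066,0],[0,0,0.068,0],[0,0,0.068,0]]])

```text
clock: 5.77
position: [0.5345, -0.1719, 0.0791]
tool_rot: [3.141, -0.0, 0.445]
force: [-8.6, -0.1, 34.8]
grip_width: 0.0001
finger_force: 16.8
```

Request:
carry_out(rows=[[[0,0,-0.015,0],[0,0,-0.035,0],[0,0,-0.055,0],[0,0,-0.068,0],[0,0,-0.068,0],[0,0,-0.068,0],[0,0,-0.068,0],[0,0,-0.068,0],[0,0,-0.068,0],[0,0,-0.068,0]]])

```text
clock: 6.6
position: [0.5338, -0.1714, 0.1456]
tool_rot: [-3.141, 0.001, 0.446]
force: [0.5, -0.8, 0.3]
grip_width: -0.0001
finger_force: 0.0
```

Request:
carry_out(rows=[[[0,0,0.01,0],[0,0,0.018,0],[0,0,0.026,0],[0,0,0.034,0],[0,0,0.042,0],[0,0,0.05,0],[0,0,0.056,0],[0,0,0.062,0],[0,0,0.066,0],[0,0,0.068,0],[0,0,0.068,0]]])

```text
clock: 7.52
position: [0.5344, -0.172, 0.079]
tool_rot: [3.141, -0.0, 0.445]
force: [-7.7, -0.7, 35.1]
grip_width: 0.0001
finger_force: 16.7
```

Request:
carry_out(rows=[[[0,0,-0.015,0],[0,0,-0.035,0],[0,0,-0.055,0],[0,0,-0.075,0],[0,0,-0.105,0],[0,0,-0.14,0],[0,0,-0.17,0],[0,0,-0.18,0],[0,0,-0.18,0],[0,0,-0.18,0]]])

```text
clock: 8.35
position: [0.534, -0.1714, 0.2576]
tool_rot: [-3.141, 0.0, 0.446]
force: [0.4, -0.1, -0.6]
grip_width: 0.0003
finger_force: 0.0
```

```bash
cat > m.py <<'E'
from h import *
import sys
o=bot.observe();print(o["clock"],o["position"],o["tool_rot"],o["force"])
s=bot.grab_frame("side");t=bot.grab_frame("top")
a,b=110,210
c=[cv2.resize(s["pixels"][a:a+120,b:b+120],(400,400)),cv2.resize(t["pixels"][160:280,200:320],(400,400))]
cv2.imwrite(sys.argv[1],np.hstack(c)[:,:,::-1])
for n,p in(("s",s),("t",t)):
    h=cv2.cvtColor(p["pixels"],cv2.COLOR_RGB2HSV);m=cv2.inRange(h,(98,120,60),(118,255,255))
    N,_,st,ce=cv2.connectedComponentsWithStats(m)
    for i in range(1,N):
        if st[i,4]>40: print(n,ce[i].round(1),st[i].tolist(),"z.178",onz(p,ce[i],.172).round(4))
E
python3 m.py pics/f.png
```

```text
8.35 [ 0.53403734 -0.1714035   0.25756128] [-3.14143820e+00  1.45739144e-04  4.45758978e-01] [ 0.3980777  -0.06543474 -0.59680445]
s [272.4 113.5] [269, 111, 8, 6, 43] z.178 [ 0.7037 -0.2872  0.172 ]
s [259.9 178.3] [255, 174, 11, 10, 96] z.178 [0.5617 0.0507 0.172 ]
s [298.3 221.7] [295, 218, 8, 8, 49] z.178 [0.4065 0.146  0.172 ]
s [192.8 282.7] [183, 276, 21, 13, 100] z.178 [0.509  0.4073 0.172 ]
t [ 36.7 141.8] [11, 120, 49, 41, 967] z.178 [0.7665 0.6431 0.172 ]
t [  3.4 137.8] [0, 134, 9, 8, 53] z.178 [0.7799 0.7417 0.172 ]
t [388.8 146.9] [383, 142, 12, 11, 95] z.178 [ 0.738  -0.3703  0.172 ]
t [254.1 173.7] [251, 171, 7, 7, 41] z.178 [0.6646 0.0165 0.172 ]
t [243.3 210.7] [238, 205, 12, 12, 110] z.178 [0.56   0.0478 0.172 ]
t [ 13.2 213.2] [8, 208, 11, 11, 103] z.178 [0.5605 0.697  0.172 ]
t [242.9 254.4] [240, 251, 7, 8, 44] z.178 [0.4393 0.0498 0.172 ]
```

View pics/f.png

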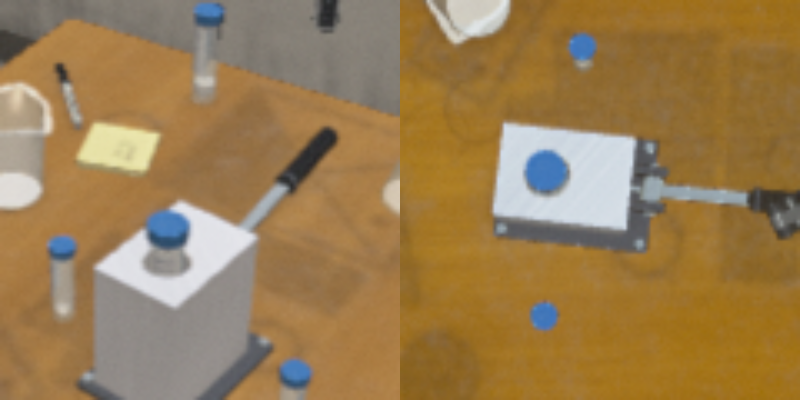

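The tube now stands well proud of the block (cap at crop (167,228)) and the lever is back up. One more stroke is harmless and makes sure of full height.

Request:
carry_out(rows=[[[0,0,0.03,0],[0,0,0.065,0],[0,0,0.1,0],[0,0,0.12,0],[0,0,0.13,0],[0,0,0.14,0],[0,0,0.15,0],[0,0,0.16,0],[0,0,0.168,0],[0,0,0.176,0],[0,0,0.18,0],[0,0,0.18,0]]])

```text
clock: 9.45
position: [0.5348, -0.1715, 0.0794]
tool_rot: [3.141, -0.001, 0.446]
force: [-7.7, 0.7, 25.6]
grip_width: 0.0004
finger_force: 11.9
```

Request:
carry_out(rows=[[[0,0,-0.015,0],[0,0,-0.035,0],[0,0,-0.055,0],[0,0,-0.075,0],[0,0,-0.105,0],[0,0,-0.14,0],[0,0,-0.17,0],[0,0,-0.18,0],[0,0,-0.18,0],[0,0,-0.18,0]]])

```text
clock: 10.28
position: [0.5344, -0.1714, 0.2585]
tool_rot: [3.141, -0.001, 0.446]
force: [0.2, -0.0, -1.3]
grip_width: -0.0001
finger_force: 0.0
```

```bash
python3 m.py pics/g.png | egrep "^[0-9]|s .25|t .24"; python3 - <<'E'
from h import *
o=bot.observe();T=o["position"];y=o["tool_rot"][2];d=np.array([.561,.0495])-T[:2];c,s=np.cos(y),np.sin(y)
print("tool shift",c*d[0]+s*d[1],s*d[0]-c*d[1])
E
```

```text
10.2833 [ 0.53440942 -0.17135948  0.25850509] [ 3.14081057e+00 -1.12710375e-03  4.45896019e-01] [ 0.16403595 -0.02784426 -1.27001694]
s [259.9 178.3] [255, 174, 11, 10, 95] z.178 [0.5616 0.0506 0.172 ]
t [243.3 210.8] [238, 205, 12, 12, 109] z.178 [0.5598 0.0479 0.172 ]
t [242.9 254.3] [240, 251, 7, 8, 43] z.178 [0.4395 0.0497 0.172 ]
tool shift 0.11978416795657598 -0.1874634654326768
```

Request:
carry_out(rows=[[[0.012,-0.019,0,0],[0.03,-0.047,0,0],[0.048,-0.075,0,0],[0.066,-0.103,0,0],[0.084,-0.131,0,0],[0.1,-0.156,0,0],[0.113,-0.176,0,0],[0.12,-0.187,0,0],[0.12,-0.187,0,0],[0.12,-0.187,0,0],[0.12,-0.187,0,0]]], grip=0.0854)

```text
clock: 11.3
position: [0.5616, 0.0474, 0.2578]
tool_rot: [3.141, 0.001, 0.444]
force: [0.4, -0.9, 0.4]
grip_width: 0.0855
finger_force: 0.0
```

```bash
python3 m.py pics/i.png | egrep "^[0-9]|s .25|t .24"
```

```text
11.3 [0.56161249 0.04744929 0.25777782] [3.14130737e+00 1.07886120e-03 4.44291261e-01] [ 0.3571117  -0.92580484  0.41519749]
s [259.9 178.3] [255, 174, 11, 10, 94] z.178 [0.5618 0.0506 0.172 ]
```

View pics/i.png

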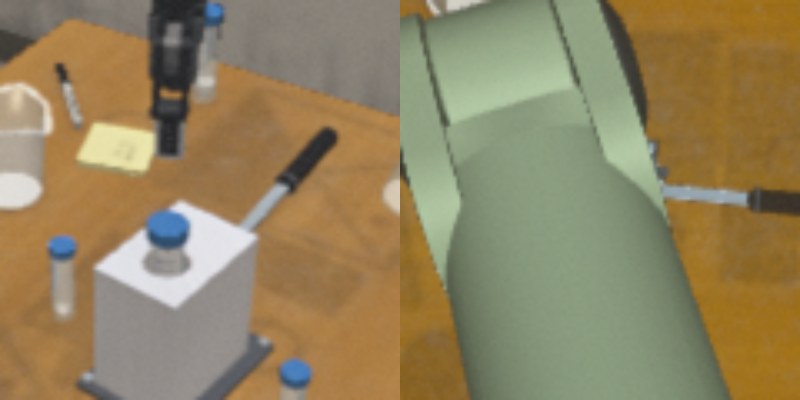

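The fingers are centred over the cap in the side view: fingers at x≈170, cap at (167,228). I'm descending and gripping the cap.

Request:
carry_out(rows=[[[0,0,0.015,0],[0,0,0.035,0],[0,0,0.05,0],[0,0,0.065,0],[0,0,0.08,0],[0,0,0.09,0],[0,0,0.1,0],[0,0,0.107,0],[0,0,0.11,0],[0,0,0.11,0]]])

```text
clock: 12.23
position: [0.5617, 0.0489, 0.1479]
tool_rot: [-3.141, 0.0, 0.446]
force: [0.7, -0.7, -0.1]
grip_width: 0.0857
finger_force: 0.0
```

Request:
carry_out(rows=[[[0,0,0,0],[0,0,0,0],[0,0,0,0],[0,0,0,0],[0,0,0,0],[0,0,0,0],[0,0,0,0],[0,0,0,0],[0,0,0,0],[0,0,0,0],[0,0,0,0],[0,0,0,0]]], grip=0.025, grip_force=35)

```text
clock: 13.23
position: [0.5619, 0.049, 0.1483]
tool_rot: [3.142, -0.0, 0.446]
force: [1.5, -1.5, 4.6]
grip_width: 0.033
finger_force: 35.9
```

```bash
python3 m.py pics/j.png | egrep "^[0-9]|s .25|t .24"
```

```text
13.2333 [0.56185758 0.04899267 0.14834516] [ 3.14155716e+00 -1.73945977e-04  4.45726625e-01] [ 1.5272802  -1.45865899  4.60468576]
```

View pics/j.png

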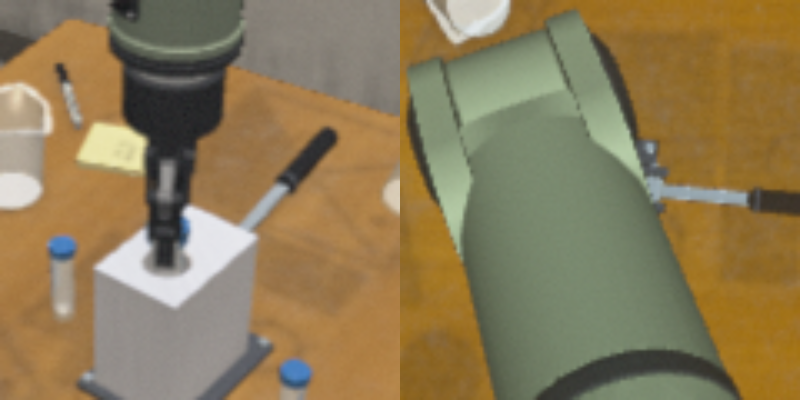

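The gripper has closed on the cap at 33 mm with 36 N. The foot is now at z ≈ 0.061 and has to reach 0.189, so I lift 128 mm straight up.

Request:
carry_out(rows=[[[0,0,-0.003,0],[0,0,-0.009,0],[0,0,-0.016,0],[0,0,-0.024,0],[0,0,-0.033,0],[0,0,-0.042,0],[0,0,-0.051,0],[0,0,-0.06,0],[0,0,-0.069,0],[0,0,-0.077,0],[0,0,-0.082,0],[0,0,-0.085,0]]])

```text
clock: 14.33
position: [0.5619, 0.049, 0.2341]
tool_rot: [3.141, -0.001, 0.446]
force: [0.4, -0.1, -0.7]
grip_width: 0.0332
finger_force: 35.6
```

Request:
carry_out(rows=[[[0,0,-0.005,0],[0,0,-0.012,0],[0,0,-0.02,0],[0,0,-0.028,0],[0,0,-0.035,0],[0,0,-0.04,0],[0,0,-0.043,0],[0,0,-0.043,0],[0,0,-0.043,0],[0,0,-0.043,0],[0,0,-0.043,0],[0,0,-0.043,0]]])

```text
clock: 15.33
position: [0.5616, 0.049, 0.276]
tool_rot: [-3.141, 0.001, 0.446]
force: [1.2, -1.1, -0.6]
grip_width: 0.0327
finger_force: 35.6
```

```bash
python3 m.py pics/k.png | egrep "^[0-9]"; python3 - <<'E'
from h import *
s=bot.grab_frame("side")
cv2.imwrite("pics/k.png",cv2.resize(s["pixels"][90:230,190:330],(600,600))[:,:,::-1])
k=600/140
for z in(.189,.306,.139): print(z,((proj(s,[.5615,.049,z])-[190,90])*k).round())
E
```

```text
15.3333 [0.56164589 0.04898186 0.27599663] [-3.14141325e+00  5.25760767e-04  4.45802369e-01] [ 1.16267369 -1.12384944 -0.64371075]
0.189 [302. 355.]
0.306 [309. 188.]
0.139 [299. 419.]
```

View pics/k.png

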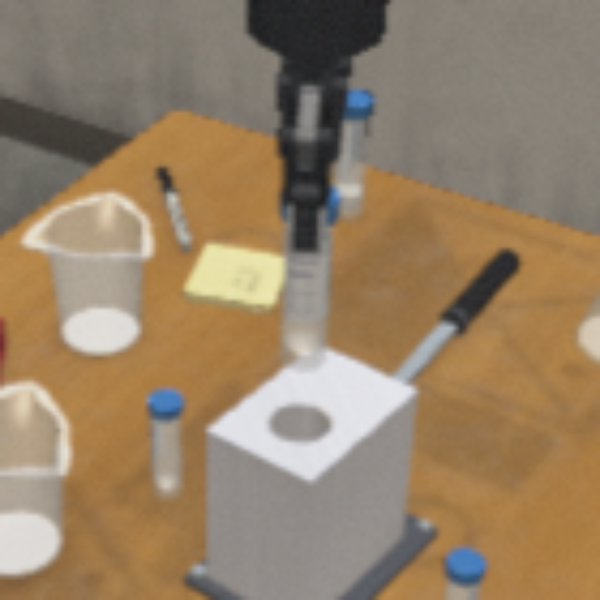

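The tube hangs upright. Its foot is at about (303,358), against a predicted (302,355) for z = 0.189, and it is clear above the empty well at (299,422). I'm handing the job in.

```bash
python3 -c "
from workcell import bot
print(bot.job_done())"
```

```text
the job is handed in; nothing more can be done
None
```

The lever was pumped through four full strokes (the fourth just to be sure), and the tube was lifted straight out by its cap; I handed the job in at about 15 s with the tube held upright, its foot about 5 cm above the block, and the flask, beaker and tip box left alone.

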